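# Load the tumbler with a scoop of balls and free its transport lock

## Task

Use the scoop to take at least three of the white balls out of the tray and tip them into the tumbler's bowl, never touching a ball with the gripper; all others must end up in the tray or the bowl. Once at least three are in the bowl, lay the empty scoop back down level on the middle of its plywood rest board and slide the tumbler's transport lock fully to its free end stop, the end away from where it now stands. Leave the jar, the soldering block and the plastic case where they are.

Things in the scene. Friction and masses are not known exactly. Their poses are not given: they have to be found in the camera images.
- tray: Fixed open aluminium tray holding the balls. Inner floor 170 mm (x) by 104 mm (y), 4 mm above the bench. Long side walls 4 mm thick, 40 mm high; the two short ends are ramps sloping outward at 45 degrees, also 40 mm high. Origin: underside centre. The balls start in its -x half (nearer the robot); the other half is clear.
- tray_floor (a point): Centre of the tray's inner floor surface; axes as the tray.
- scoop: Loose steel scoop, 140 g, 185 mm long. Blade floor 70 mm long (x) by 88 wide (y), sheet 2.5 mm, back wall and side walls 30 mm high (sides end 15 mm short of the lip), open at the front (+x) and top. Raised wooden handle bar behind. Origin: centre of the blade's underside; x points out of the open front, z up. Starts level on the rest board, open front roughly towards the robot.
- scoop_grip (a point): Place to hold the scoop, in the handle bar at (-90, 0, 78) mm in the scoop frame, axes as the scoop. The bar is 20 mm wide (y), 18 mm high and runs along x from 58 to 150 mm behind the scoop's origin, its centre line 78 mm above the blade's underside.
- scoop_lip (a point): Middle of the lip's lower edge, at (35, 0, 0) mm in the scoop frame.
- tumbler: Fixed vibratory finishing machine: grey housing 260 mm (x) by 220 mm (y), flat deck 60 mm above the bench. An open round black bowl stands on the deck, centred 35 mm towards +x. The transport lock's track lies along y on the deck, 95 mm towards -x of the origin (the robot's side). Origin: underside centre.
- bowl_floor (a point): Centre of the bowl's inner floor, 65 mm above the bench. Inner radius 72 mm at the floor, 84 mm at the rim; wall 4 mm.
- bowl_mid (a point): Middle of the bowl's hollow, 30 mm above its inner floor.
- bowl_rim (a point): Centre of the bowl's mouth, at rim height, 135 mm above the bench.
- lock (a joint): Position of the transport lock's black sliding grip, in m: 0 = locked end stop, 0.08 = free end stop. It moves along the tumbler's +y as it grows, rubs stiffly (some 4 N) and stays where left. It starts within 30 mm of the locked end.
- lock_top (a point): Middle of the top face of the sliding grip, an upright block 28 mm (tumbler x) by 20 mm (along its travel) by 40 mm high; its foot is 74 mm and this face 114 mm above the bench.
- rest: Fixed plywood rest board for the scoop, 220 by 120 mm, 12 mm thick. Origin: underside centre.
- rest_top (a point): Centre of the rest board's upper face.
- jar: Bystander: closed glass jar, 84 mm across, 100 mm high.
- block: Bystander: pale soldering block, 70 by 140 by 32 mm.
- case: Bystander: clear plastic case, 65 by 85 by 26 mm.
- ball0: One of six alike white porcelain tumbling balls, 26 mm across, 22 g. Origin: its centre; its orientation means nothing.
- ball1: One of six alike white porcelain tumbling balls, 26 mm across, 22 g. Origin: its centre; its orientation means nothing.
- ball2: One of six alike white porcelain tumbling balls, 26 mm across, 22 g. Origin: its centre; its orientation means nothing.
- ball3: One of six alike white porcelain tumbling balls, 26 mm across, 22 g. Origin: its centre; its orientation means nothing.
- ball4: One of six alike white porcelain tumbling balls, 26 mm across, 22 g. Origin: its centre; its orientation means nothing.
- ball5: One of six alike white porcelain tumbling balls, 26 mm across, 22 g. Origin: its centre; its orientation means nothing.

How it is judged:
On the way, in this order (a step that is already met when the one before it is completed fails the run):
1. at least three balls are in the bowl while the transport lock is still well short of its free end ((distance between each of ball0, ball1, ball2 and bowl_mid below 0.082 m or distance between each of ball0, ball1, ball3 and bowl_mid below 0.082 m or distance between each of ball0, ball1, ball4 and bowl_mid below 0.082 m or distance between each of ball0, ball1, ball5 and bowl_mid below 0.082 m or distance between each of ball0, ball2, ball3 and bowl_mid below 0.082 m or distance between each of ball0, ball2, ball4 and bowl_mid below 0.082 m or distance between each of ball0, ball2, ball5 and bowl_mid below 0.082 m or distance between each of ball0, ball3, ball4 and bowl_mid below 0.082 m or distance between each of ball0, ball3, ball5 and bowl_mid below 0.082 m or distance between each of ball0, ball4, ball5 and bowl_mid below 0.082 m or distance between each of ball1, ball2, ball3 and bowl_mid below 0.082 m or distance between each of ball1, ball2, ball4 and bowl_mid below 0.082 m or distance between each of ball1, ball2, ball5 and bowl_mid below 0.082 m or distance between each of ball1, ball3, ball4 and bowl_mid below 0.082 m or distance between each of ball1, ball3, ball5 and bowl_mid below 0.082 m or distance between each of ball1, ball4, ball5 and bowl_mid below 0.082 m or distance between each of ball2, ball3, ball4 and bowl_mid below 0.082 m or distance between each of ball2, ball3, ball5 and bowl_mid below 0.082 m or distance between each of ball2, ball4, ball5 and bowl_mid below 0.082 m or distance between each of ball3, ball4, ball5 and bowl_mid below 0.082 m) and value of joint lock below 0.06 m), for 0.2 s.
2. the transport lock is at its free end stop (value of joint lock above 0.0765 m), for 0.2 s.
At the end, for the whole second after the job is handed in: At least three balls lie in the bowl and every other ball lies in the bowl or the tray, all at rest; the scoop, released, lies level on the rest board with its blade centre within 50 mm of the board's centre; the transport lock is within 3.5 mm of its free end stop ((distance between each of ball0, ball1, ball2 and bowl_mid below 0.082 m or distance between each of ball0, ball1, ball3 and bowl_mid below 0.082 m or distance between each of ball0, ball1, ball4 and bowl_mid below 0.082 m or distance between each of ball0, ball1, ball5 and bowl_mid below 0.082 m or distance between each of ball0, ball2, ball3 and bowl_mid below 0.082 m or distance between each of ball0, ball2, ball4 and bowl_mid below 0.082 m or distance between each of ball0, ball2, ball5 and bowl_mid below 0.082 m or distance between each of ball0, ball3, ball4 and bowl_mid below 0.082 m or distance between each of ball0, ball3, ball5 and bowl_mid below 0.082 m or distance between each of ball0, ball4, ball5 and bowl_mid below 0.082 m or distance between each of ball1, ball2, ball3 and bowl_mid below 0.082 m or distance between each of ball1, ball2, ball4 and bowl_mid below 0.082 m or distance between each of ball1, ball2, ball5 and bowl_mid below 0.082 m or distance between each of ball1, ball3, ball4 and bowl_mid below 0.082 m or distance between each of ball1, ball3, ball5 and bowl_mid below 0.082 m or distance between each of ball1, ball4, ball5 and bowl_mid below 0.082 m or distance between each of ball2, ball3, ball4 and bowl_mid below 0.082 m or distance between each of ball2, ball3, ball5 and bowl_mid below 0.082 m or distance between each of ball2, ball4, ball5 and bowl_mid below 0.082 m or distance between each of ball3, ball4, ball5 and bowl_mid below 0.082 m) and (distance between ball0 and bowl_mid below 0.082 m or (x of ball0 in the frame of tray_floor between -0.125 and 0.125 m and y of ball0 in the frame of tray_floor between -0.054 and 0.054 m and z of ball0 in the frame of tray_floor below 0.05 m)) and (distance between ball1 and bowl_mid below 0.082 m or (x of ball1 in the frame of tray_floor between -0.125 and 0.125 m and y of ball1 in the frame of tray_floor between -0.054 and 0.054 m and z of ball1 in the frame of tray_floor below 0.05 m)) and (distance between ball2 and bowl_mid below 0.082 m or (x of ball2 in the frame of tray_floor between -0.125 and 0.125 m and y of ball2 in the frame of tray_floor between -0.054 and 0.054 m and z of ball2 in the frame of tray_floor below 0.05 m)) and (distance between ball3 and bowl_mid below 0.082 m or (x of ball3 in the frame of tray_floor between -0.125 and 0.125 m and y of ball3 in the frame of tray_floor between -0.054 and 0.054 m and z of ball3 in the frame of tray_floor below 0.05 m)) and (distance between ball4 and bowl_mid below 0.082 m or (x of ball4 in the frame of tray_floor between -0.125 and 0.125 m and y of ball4 in the frame of tray_floor between -0.054 and 0.054 m and z of ball4 in the frame of tray_floor below 0.05 m)) and (distance between ball5 and bowl_mid below 0.082 m or (x of ball5 in the frame of tray_floor between -0.125 and 0.125 m and y of ball5 in the frame of tray_floor between -0.054 and 0.054 m and z of ball5 in the frame of tray_floor below 0.05 m)) and linear speed of each of ball0, ball1, ball2, ball3, ball4, ball5 below 0.05 m/s and horizontal distance between scoop and rest_top below 0.05 m and angle between scoop's own z axis and vertical below 0.12 rad and z of scoop in the frame of rest_top between -0.005 and 0.006 m and linear speed of scoop below 0.03 m/s and value of joint lock above 0.0765 m); the robot touches nothing.
It fails at once if the gripper or arm touches a ball (the scoop must do the carrying) (contact force between any of the arm, the fingers and ball0 above 0.5 N or contact force between any of the arm, the fingers and ball1 above 0.5 N or contact force between any of the arm, the fingers and ball2 above 0.5 N or contact force between any of the arm, the fingers and ball3 above 0.5 N or contact force between any of the arm, the fingers and ball4 above 0.5 N or contact force between any of the arm, the fingers and ball5 above 0.5 N).
It fails at once if a bystander (jar, block or case) is shifted by more than 25 mm (distance of any of jar, block, case from where it was at the start of the episode above 0.025 m).
It also fails if it takes over 72 s, if anything falls off the work surface, if the arm or the gripper's body presses on something with over 40 N, if the wrist force passes 120 N, or if a joint passes its speed limit or range.

## Robot

A 6-joint arm with a two-finger parallel gripper is mounted at the origin on the work surface. World frame = base frame: x ahead of the robot, y to its left, z up, the work surface at z = 0. Lengths are in m, angles in rad, forces in N, time in s.
With the tool pointing down it reaches from about 0.35 to 0.85 m from the base axis. Payload 8.1 kg.
Tool frame: the origin (TCP) lies on the centre line of the jaws, within the pads' length; the fingertips stand robot.tips_ahead ahead of it and the grasp point (between the pads) lies 6 mm ahead of it (robot.tips_ahead is the distance from the TCP to the fingertips, in m); z points along the fingers, y is the line along which they close (so a half turn about z gives the same grasp; the last joint's range is limited). The gripper opens to 93 mm and grips with 3 to 60 N. Pads are 15 mm wide; open, the fingers measure 128 mm over their backs; the gripper's body (75 mm by 188 mm) begins 65 mm behind the grasp point.
Start: joints at [-1.287, 0.13, 1.488, -0, 1.523, -0.085], TCP at [0.216, -0.56, 0.244] pointing down, gripper open.
Joint ranges: [-2.96, 2.96], [-0.89, 2.26], [0.02, 2.5], [-1.34, 4.48], [0, 2.73], [-2.66, 2.66]. Speed limits (rad/s): [2.39, 2.39, 2.79, 3.14, 3.14, 3.14].

## Interface

Orientations are given as a rotation vector (axis times angle).
In Python, from plant import robot gives the robot as it stands.
- The arm moves only by the tool apply_moves, never from a script. Its arguments are lists of equal length, an entry for each row: "delta_pos": the shift along the tool's x, y, z in cm, a list of three; "twist": the turn about the tool's z in rad. A call has 1 to 8 rows; each row shifts and turns the commanded pose from where the row before left it, along the tool's axes as they then stand; what a row does not reach is not made up. A row lasts 1/8 s, in which the tool goes at most 62.5 mm and 10.7 degrees, less where a joint would pass 70% of its speed; a pose out of reach is approached as far as the arm can. A call with a gripper value outside its range is refused whole. "gripper" is the finger opening in cm, from 0 to 9.3, set as the call begins (left out, the last holds). The fingers move at their own pace and stop on an object; "squeeze" is the grip in N (left out, the last holds). Time passes only in rows, so rows that do not move let the fingers close. It gives the time, the measured TCP pose, the force, the opening and the grip force at its end, in the units of the state.
- robot.read_state(): the state, without advancing time (a new reading comes with each control period).
- robot.read_camera(name): name is "scene" or "top"; returns a dict with "frame" (480x640x3 uint8, red, green, blue), "vertical_fov" (degrees; the focal length in pixels is half the picture's height over the tangent of half this angle, whatever the lens; pixels are square), "cx", "cy" (the principal point, pixels), "R" (3x3) and "t" (3): a world point X has camera coordinates R X + t. Camera axes: x right, y down, z forward; pixel columns grow to the right and rows downward; lengths in m; the calibration is good to about 2 mm. A picture is of the moment at which its call begins. There is no depth.
- robot.close_job(): hands the job in; it is judged then, once.
The state is a dict: "t": time; "q": joint angles; "dq": joint speeds; "joint_torque": joint torques, N m; "tool_pos": TCP position; "orientation": TCP orientation; "force": force on the tool from outside, world axes, zero at the start; "wrist_torque": the same for the moment, N m; "opening": finger opening in m; "gripper_force": force on a finger pad.
Only numpy, scipy, OpenCV 4.12 (cv2) and the standard library are available. Lean on these libraries where they do the work, as an engineer would, in place of code of your own. Each camera call takes 0.05 s, during which the arm holds its last target. There are 200 camera calls.

## Working session

There is one attempt and no reset: what is moved stays moved. The work goes in short steps, Python scripts to look and compute and a tool call to move; the robot and the scene stay as the last step left them, time stands still between calls to the robot, and variables do not carry over. Pictures are saved under pics/ and viewed, at most 10 in all, crops included, and the job is handed in when it is done.

Besides the shell and the picture viewer there is one more tool, called after "Emit:" as name(argument=value, ...), one argument or row to a line, values as JSON. apply_moves: Moves the arm, as the interface text tells. Its arguments: {"type":"object","properties":{"delta_pos":{"type":"array"},"twist":{"type":"array"},"gripper":{"type":"number"},"squeeze":{"type":"number"}},"required":["delta_pos","twist"]}

```bash
ls; mkdir -p pics
python3 - <<'E'
from plant import robot
import cv2,pickle
s=robot.read_state();print(s, robot.tips_ahead)
for n in("scene","top"):
    c=robot.read_camera(n);cv2.imwrite(f"pics/{n}0.png",c["frame"][:,:,::-1])
    f=c.pop("frame");print(n,c);pickle.dump(c,open(n+".pkl","wb"))
E
```

```text
pics
{'t': 0.0, 'q': array([-1.28738498e+00,  1.31148456e-01,  1.48928561e+00, -1.47680185e-05,
        1.52297677e+00, -8.53717715e-02]), 'dq': array([ 0.00075319, -0.00067085, -0.00013071, -0.00081696, -0.00088178,
        0.00128384]), 'joint_torque': array([-3.27478392e-04, -5.59833348e+01, -4.91770720e+01,  7.66608864e-02,
        3.54660605e-02, -1.39716312e-04]), 'tool_pos': array([ 0.21617403, -0.55914603,  0.24259151]), 'orientation': array([-3.08655895e+00, -5.75675766e-01,  3.05218338e-04]), 'force': array([-0.96143854, -0.33727532, -0.25093429]), 'wrist_torque': array([0.05052217, 0.06240979, 0.02782595]), 'gripper_force': 0.0, 'opening': 0.09283299798408018} 0.025
scene {'vertical_fov': 44.965281630478415, 'cx': 330.4235025848336, 'cy': 243.81641803758143, 'R': array([[-0.47874767,  0.8776522 ,  0.02296274],
       [ 0.48634216,  0.28688696, -0.82532853],
       [-0.73093911, -0.38395636, -0.56418573]]), 't': array([ 0.30556307, -0.1804362 ,  1.56622884])}
top {'vertical_fov': 47.09687898657201, 'cx': 319.2845695746499, 'cy': 238.47876480373154, 'R': array([[-0.02967829, -0.99929702, -0.0229055 ],
       [-0.9873958 ,  0.03287353, -0.15481884],
       [ 0.15546299,  0.01802203, -0.98767731]]), 't': array([-0.00449289,  0.60732246,  1.20249492])}
```

View pics/scene0.png

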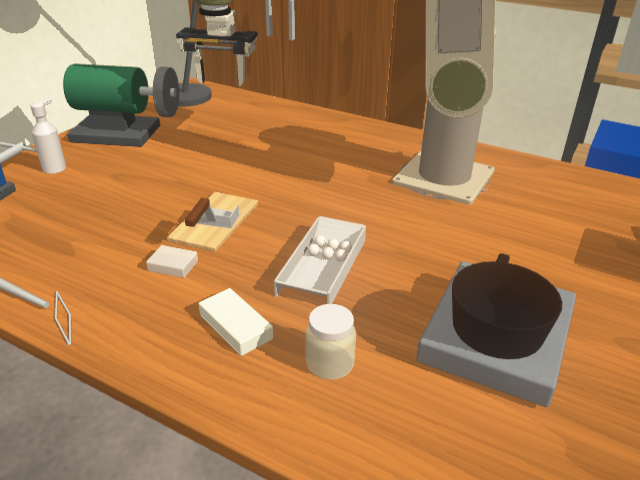

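View pics/top0.png

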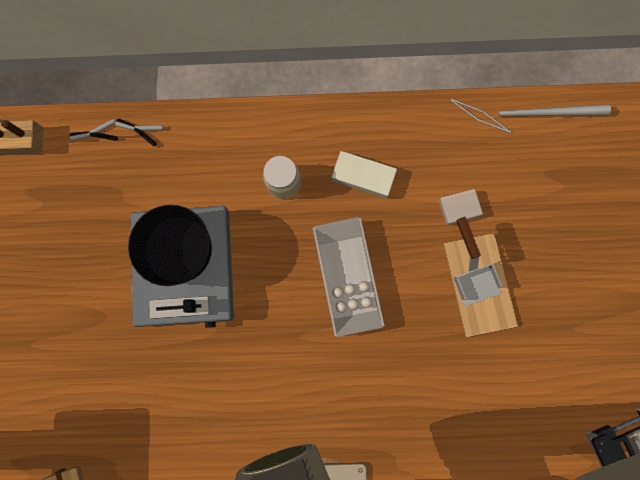

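The scene picture shows tray (322,258), scoop on its board (215,215) and tumbler (500,320). In the top picture: tumbler (180,265), lock grip (190,306), tray (348,277) with the balls at its near half (352,297), scoop blade (478,285), handle (467,238), and the case near the handle's end at (461,206). I'll enlarge.

Run:
```python
import cv2
t=cv2.imread("pics/top0.png")
cv2.imwrite("pics/cA.png",cv2.resize(t[190:345,305:525],None,fx=3.6,fy=3.6,interpolation=cv2.INTER_CUBIC))
cv2.imwrite("pics/cB.png",cv2.resize(t[195:335,120:250],None,fx=4,fy=4,interpolation=cv2.INTER_CUBIC))
```

```text
(no output)
```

View pics/cA.png

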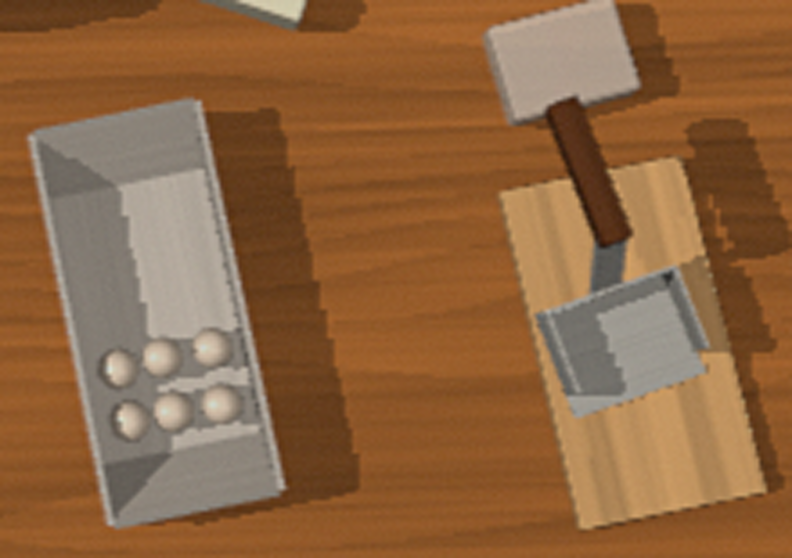

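View pics/cB.png

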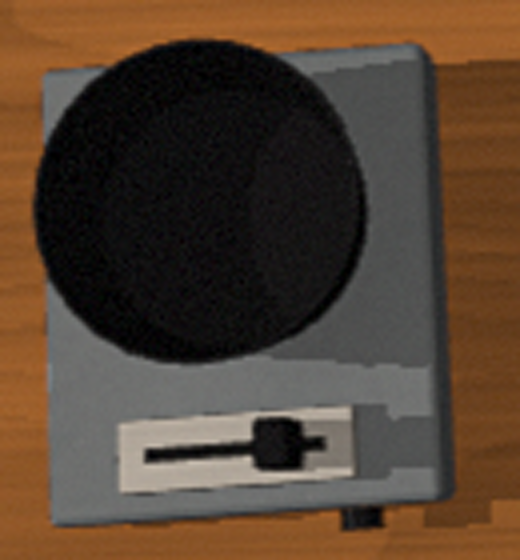

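The crop shows tray rim corners (32,133),(197,100),(283,490),(112,525), six balls, and the scoop's handle running (562,102)–(617,243). It also shows the rest corners. Crop B shows the lock grip at (278,443), near the right end of its slot (locked); the free end is to the left (145,455).

```bash
cat > h.py <<'E'
import numpy as np,pickle
def ray(px,z,cam="top"):
    c=pickle.load(open(cam+".pkl","rb"));f=240/np.tan(np.radians(c["vertical_fov"]/2))
    C=-c["R"].T@c["t"];d=c["R"].T@np.array([(px[0]-c["cx"])/f,(px[1]-c["cy"])/f,1]);return C+d*(z-C[2])/d[2]
def proj(X,cam="top"):
    c=pickle.load(open(cam+".pkl","rb"));f=240/np.tan(np.radians(c["vertical_fov"]/2))
    p=c["R"]@np.array(X)+c["t"];return p[:2]/p[2]*f+[c["cx"],c["cy"]]
A=lambda u,v,z:ray((305+u/3.6,190+v/3.6),z)
B=lambda u,v,z:ray((120+u/4,195+v/4),z)
E
python3 - <<'E'
from h import *
np.set_printoptions(precision=4,suppress=True)
c=pickle.load(open("top.pkl","rb"));print("cam",-c["R"].T@c["t"])
def rect(n,P):
    P=np.array(P);print(n,"cen",P.mean(0),"edges",[round(float(np.linalg.norm(P[i]-P[(i+1)%4])),4) for i in range(4)])
    for i in range(4):
        d=P[(i+1)%4]-P[i];print("  ",P[i],"dir",round(np.degrees(np.arctan2(d[1],d[0])),2))
rect("tray",[A(u,v,.04) for u,v in[(32,133),(197,100),(283,490),(112,525)]])
rect("rest",[A(u,v,.012) for u,v in[(500,193),(682,157),(768,490),(582,528)]])
rect("handle",[A(u,v,.099) for u,v in[(547,107),(577,97),(632,236),(601,250)]])
rect("deck",[B(u,v,.06) for u,v in[(45,72),(425,45),(450,497),(53,523)]])
print("lip",A(575,415,.0145),A(706,368,.0145)); print("back",A(538,315,.042),A(677,270,.042))
print("balls",*[A(u,v,.017)[:2] for u,v in[(118,368),(160,357),(211,348),(128,420),(172,411),(220,404)]])
print("rim",B(200,201,.135),"lock",B(278,440,.114),"slot",B(145,455,.07),B(325,443,.07))
print("rimL/R",B(35,203,.135),B(366,203,.135))
E
```

```text
cam [ 0.4126 -0.0461  1.2816]
tray cen [ 0.5206 -0.0861  0.04  ] edges [0.1071, 0.2503, 0.1077, 0.2506]
   [ 0.6352 -0.0119  0.04  ] dir -80.45
   [ 0.6529 -0.1176  0.04  ] dir -170.13
   [ 0.4063 -0.1605  0.04  ] dir 99.72
   [ 0.3881 -0.0543  0.04  ] dir 9.74
rest cen [ 0.4939 -0.3891  0.012 ] edges [0.1198, 0.2163, 0.1194, 0.2169]
   [ 0.5908 -0.3114  0.012 ] dir -80.6
   [ 0.6103 -0.4296  0.012 ] dir -170.18
   [ 0.3972 -0.4665  0.012 ] dir 99.67
   [ 0.3771 -0.3489  0.012 ] dir 9.94
handle cen [ 0.5895 -0.3473  0.099 ] edges [0.0192, 0.0895, 0.0205, 0.0916]
   [ 0.63   -0.3249  0.099 ] dir -73.32
   [ 0.6355 -0.3433  0.099 ] dir -162.67
   [ 0.5501 -0.37    0.099 ] dir 112.32
   [ 0.5423 -0.351   0.099 ] dir 16.56
deck cen [0.5547 0.2885 0.06  ] edges [0.2177, 0.2553, 0.2201, 0.2546]
   [0.6779 0.4031 0.06  ] dir -87.84
   [0.6861 0.1856 0.06  ] dir -177.09
   [0.4312 0.1727 0.06  ] dir 91.99
   [0.4235 0.3927 0.06  ] dir 2.35
lip [ 0.4474 -0.3489  0.0145] [ 0.4744 -0.4333  0.0145]
back [ 0.5091 -0.3237  0.042 ] [ 0.5345 -0.4118  0.042 ]
balls [ 0.4858 -0.0617] [ 0.4919 -0.0886] [ 0.4966 -0.1212] [ 0.4528 -0.0668] [ 0.4576 -0.0949] [ 0.4611 -0.1254]
rim [0.5891 0.2912 0.135 ] lock [0.463  0.2542 0.114 ] slot [0.4589 0.339  0.07  ] [0.4624 0.2396 0.07  ]
rimL/R [0.5909 0.3792 0.135 ] [0.5851 0.203  0.135 ]
```

```bash
cat > plan.py <<'E'
import sys
from h import *
from plant import robot
from scipy.spatial.transform import Rotation as Ro
def go(x,y,z,yaw=None):
    s=robot.read_state();M=Ro.from_rotvec(s["orientation"]).as_matrix()
    cur=np.degrees(np.arctan2(M[1,0],M[0,0]));yaw=cur if yaw is None else yaw
    c,sn=np.cos(np.radians(yaw)),np.sin(np.radians(yaw));d=(np.array([x,y,z])-s["tool_pos"])*100
    print("t",s["t"],"pos",s["tool_pos"].round(4),"yaw",cur.round(2),"tilt",M[:,2].round(3),"F",s["force"].round(1),"open",round(s["opening"],4),"gf",round(s["gripper_force"],1))
    print("twist first",round(np.radians(cur-yaw),3),"then cm",np.round([c*d[0]+sn*d[1],sn*d[0]-c*d[1],-d[2]],2))
if __name__=="__main__": go(*map(float,sys.argv[1:]))
E
python3 plan.py .576 -.3514 .096 17.2
```

```text
t 0.1 pos [ 0.2162 -0.5592  0.2427] yaw 21.13 tilt [-0.     0.002 -1.   ] F [-0.3 -0.1 -0.1] open 0.0929 gf 0.0
twist first 0.069 then cm [40.52 -9.21 14.67]
```

Emit:
apply_moves(
  delta_pos=[
    [0,0,0],
    [5,-1.3,1],
    [6,-1.3,1],
    [6,-1.3,1],
    [6,-1.3,1],
    [6,-1.3,1],
    [6,-1.3,1.5],
    [5.5,-1.4,1.5],
  ],
  twist=[0.069,0,0,0,0,0,0,0],
  gripper=5,
)

```text
t: 1.1
tool_pos: [0.577, -0.351, 0.1629]
orientation: [-3.106, -0.47, 0.001]
force: [-0.2, -0.9, 0.5]
opening: 0.0499
gripper_force: 0.0
```

Emit:
apply_moves(
  delta_pos=[
    [0,0,0],
    [0,0,0],
  ],
  twist=[0,0],
)

```text
t: 1.35
tool_pos: [0.5751, -0.3524, 0.1632]
orientation: [-3.106, -0.47, 0.002]
force: [0.8, -0.9, 0.6]
opening: 0.0501
gripper_force: 0.0
```

```bash
python3 plan.py .576 -.3514 .096 17.2
```

```text
t 1.35 pos [ 0.5751 -0.3524  0.1632] yaw 17.22 tilt [-0.001  0.    -1.   ] F [ 0.8 -0.9  0.6] open 0.0501 gf 0.0
twist first 0.0 then cm [ 0.11 -0.07  6.72]
```

Emit:
apply_moves(
  delta_pos=[
    [0.1,0,3],
    [0,0,2.7],
    [0,0,1],
    [0,0,0],
  ],
  twist=[0,0,0,0],
)

```text
t: 1.85
tool_pos: [0.5755, -0.3529, 0.0968]
orientation: [-3.106, -0.467, 0.001]
force: [0.5, -0.5, -0.2]
opening: 0.05
gripper_force: 0.0
```

Emit:
apply_moves(
  delta_pos=[
    [0,0,0],
    [0,0,0],
    [0,0,0],
    [0,0,0],
    [0,0,0],
  ],
  twist=[0,0,0,0,0],
  gripper=0.5,
  squeeze=40,
)

```text
t: 2.48
tool_pos: [0.5769, -0.3523, 0.0973]
orientation: [3.106, 0.469, 0.001]
force: [1.2, 1.0, 2.4]
opening: 0.0198
gripper_force: 40.0
```

```bash
python3 plan.py .576 -.3514 .25 9.75;python3 - <<'E'
from plant import robot
import cv2
f=robot.read_camera("top")["frame"][:,:,::-1];g=robot.read_camera("scene")["frame"][:,:,::-1]
a=cv2.resize(f[190:345,425:535],None,fx=3.6,fy=3.6);b=cv2.resize(g[150:305,150:260],None,fx=3.6,fy=3.6)
cv2.imwrite("pics/g1.png",cv2.hconcat([a,b]))
E
```

```text
t 2.475 pos [ 0.5769 -0.3523  0.0973] yaw 17.19 tilt [ 0.001 -0.    -1.   ] F [1.2 1.  2.4] open 0.0198 gf 40.0
twist first 0.13 then cm [ -0.07  -0.1  -15.27]
```

View pics/g1.png

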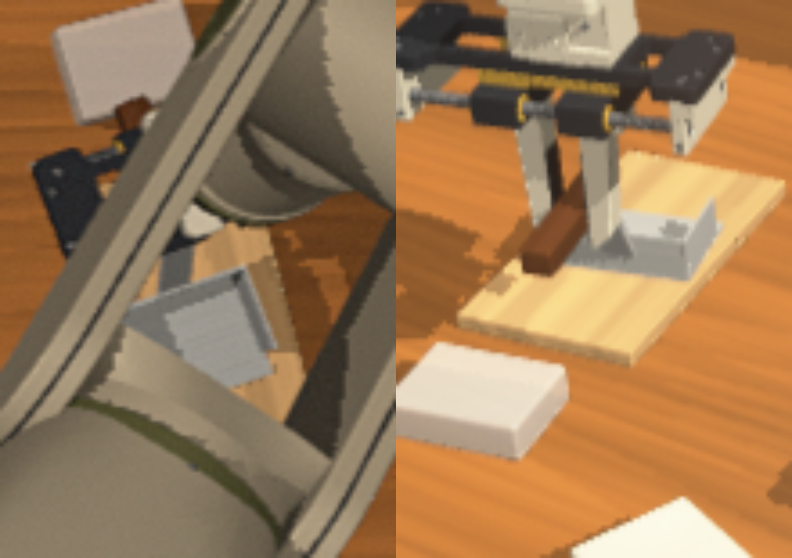

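The grip is good: the right half shows both fingers astride the brown handle at (565,215), opening 19.8 mm, and the blade still flat on the board. Next: lift, turn, and go over the clear half of the tray.

Emit:
apply_moves(
  delta_pos=[
    [0,0,-2],
    [0,0,-4],
    [0,0,-4],
    [0,0,0],
    [3,-6,-0.3],
    [4,-5.5,0],
    [4,-6,0],
    [1,-5.5,0],
  ],
  twist=[0,0,0,0.13,0,0,0,0],
  squeeze=60,
)

```text
t: 3.58
tool_pos: [0.6491, -0.1213, 0.2006]
orientation: [3.13, 0.267, 0.001]
force: [0.2, 0.4, -1.8]
opening: 0.0197
gripper_force: 60.0
```

Emit:
apply_moves(
  delta_pos=[
    [0,-4,0],
    [0,0,0],
    [0,0,0],
  ],
  twist=[0,0,0],
)

```text
t: 3.95
tool_pos: [0.6415, -0.0845, 0.2004]
orientation: [3.129, 0.267, 0.001]
force: [-1.5, -0.5, -1.9]
opening: 0.0196
gripper_force: 60.0
```

```bash
python3 plan.py .6487 -.0641 .1 9.75;python3 - <<'E'
from plant import robot
import cv2
f=robot.read_camera("top")["frame"][:,:,::-1];g=robot.read_camera("scene")["frame"][:,:,::-1]
a=cv2.resize(f[200:345,300:410],None,fx=3.6,fy=3.6);b=cv2.resize(g[165:310,260:370],None,fx=3.6,fy=3.6)
cv2.imwrite("pics/g2.png",cv2.hconcat([a,b]))
E
```

```text
t 3.95 pos [ 0.6415 -0.0845  0.2004] yaw 9.74 tilt [ 0.001 -0.001 -1.   ] F [-1.5 -0.5 -1.9] open 0.0196 gf 60.0
twist first -0.0 then cm [ 1.05 -1.89 10.04]
```

View pics/g2.png

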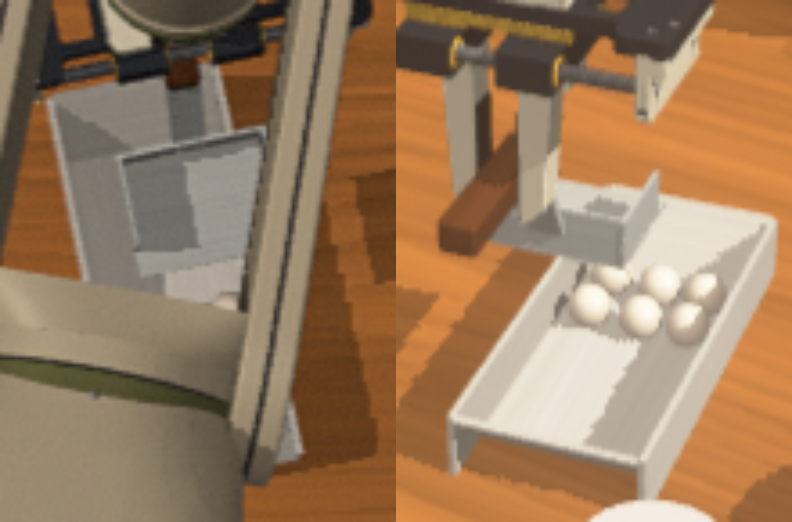

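The scoop hangs level over the tray, offset to its right side. Its left lip corner is at (142,275) in the left half. I'll compare that with the predicted position.

Run:
```python
from h import *
print(proj([.5109,-.0623,.115]), 300+142/3.6, 200+275/3.6, ray((339.4,276.4),.115), ray((339.4,276.4),.105))
```

```text
[338.14065856 277.64251546] 339.44444444444446 276.3888888888889 [ 0.51345113 -0.06505957  0.115     ] [ 0.5143157  -0.06522187  0.105     ]
```

```bash
python3 plan.py .6465 -.0629 .09 9.75
```

```text
t 4.05 pos [ 0.6415 -0.0853  0.2   ] yaw 9.65 tilt [ 0. -0. -1.] F [ 0.  -0.3 -1.3] open 0.0194 gf 60.0
twist first -0.002 then cm [ 0.87 -2.12 11.  ]
```

Emit:
apply_moves(
  delta_pos=[
    [0.9,-2.1,0],
    [0,0,0],
    [0,0,3],
    [0,0,3],
    [0,0,3],
    [0,0,1.5],
    [0,0,0],
    [0,0,0],
  ],
  twist=[0,0,0,0,0,0,0,0],
)

```text
t: 5.05
tool_pos: [0.6477, -0.062, 0.0962]
orientation: [3.13, 0.266, 0.003]
force: [0.6, -0.2, -1.2]
opening: 0.0197
gripper_force: 60.0
```

```bash
python3 plan.py .6465 -.0629 .089 9.75
```

```text
t 5.05 pos [ 0.6477 -0.062   0.0962] yaw 9.72 tilt [ 0.002 -0.    -1.   ] F [ 0.6 -0.2 -1.2] open 0.0197 gf 60.0
twist first -0.0 then cm [-0.14  0.07  0.72]
```

Emit:
apply_moves(
  delta_pos=[
    [0,0,0.4],
    [0,0,0.3],
    [0,0,0.1],
    [0,0,0],
    [0,0,0],
  ],
  twist=[0,0,0,0,0],
)

```text
t: 5.68
tool_pos: [0.6482, -0.0618, 0.0888]
orientation: [3.13, 0.267, 0.005]
force: [-0.2, 1.0, 7.7]
opening: 0.0195
gripper_force: 60.0
```

```bash
python3 plan.py .6465 -.0629 .089 9.75
```

```text
t 5.675 pos [ 0.6482 -0.0618  0.0888] yaw 9.74 tilt [ 0.003 -0.    -1.   ] F [-0.2  1.   7.7] open 0.0195 gf 60.0
twist first -0.0 then cm [-0.19  0.08 -0.02]
```

Emit:
apply_moves(
  delta_pos=[
    [-0.5,0,-0.05],
    [-1,0,0],
    [-1,0,0],
    [-1,0,0],
    [-1,0,0],
    [-1,0,0],
    [-1,0,0],
    [-0.7,0,0],
  ],
  twist=[0,0,0,0,0,0,0,0],
)

```text
t: 6.68
tool_pos: [0.5777, -0.0742, 0.0894]
orientation: [3.129, 0.266, 0.009]
force: [4.9, 1.2, 4.8]
opening: 0.0196
gripper_force: 60.0
```

Emit:
apply_moves(
  delta_pos=[
    [-0.7,0,0],
    [-0.6,0,0],
    [0,0,0],
  ],
  twist=[0,0,0],
)

```text
t: 7.05
tool_pos: [0.5647, -0.0765, 0.0894]
orientation: [3.129, 0.266, 0.008]
force: [2.9, -0.1, 7.8]
opening: 0.0194
gripper_force: 60.0
```

```bash
python3 plan.py .6465 -.0629 .089 9.75;python3 - <<'E'
from plant import robot
import cv2
f=robot.read_camera("top")["frame"][:,:,::-1];g=robot.read_camera("scene")["frame"][:,:,::-1]
a=cv2.resize(f[200:345,300:410],None,fx=3.6,fy=3.6);b=cv2.resize(g[165:310,260:370],None,fx=3.6,fy=3.6)
cv2.imwrite("pics/g3.png",cv2.hconcat([a,b]))
E
```

```text
t 7.05 pos [ 0.5647 -0.0765  0.0894] yaw 9.72 tilt [ 0.005 -0.001 -1.   ] F [ 2.9 -0.1  7.8] open 0.0194 gf 60.0
twist first -0.001 then cm [8.29 0.05 0.04]
```

View pics/g3.png

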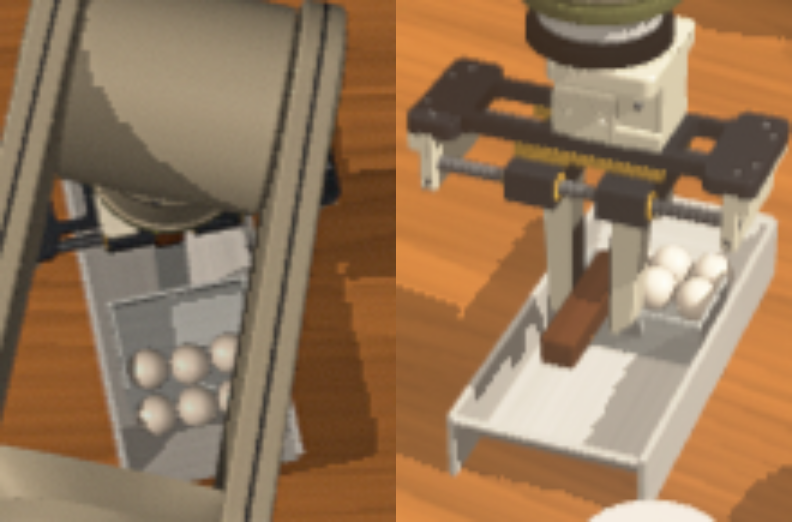

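All six balls look to be on the blade, in two rows of three (left half, rows at y≈365 and 410). The lip is about 7 mm short of the ramp. I'll push a little further, then press the handle down to tilt the lip up about the heel.

Emit:
apply_moves(
  delta_pos=[
    [-0.4,0,0],
    [-0.3,0,0],
    [0,0,0],
    [0.35,0,0.3],
    [0.35,0,0.3],
    [0.35,0,0.3],
    [0.35,0,0.3],
    [0,0,0],
  ],
  twist=[0,0,0,0,0,0,0,0],
  squeeze=35,
)

```text
t: 8.15
tool_pos: [0.5716, -0.0753, 0.0769]
orientation: [3.129, 0.266, 0.006]
force: [3.9, 0.6, 7.6]
opening: 0.0193
gripper_force: 35.0
```

```bash
python3 plan.py .6465 -.0629 .089 9.75
```

```text
t 8.15 pos [ 0.5716 -0.0753  0.0769] yaw 9.74 tilt [ 0.004 -0.001 -1.   ] F [3.9 0.6 7.6] open 0.0193 gf 35.0
twist first -0.0 then cm [ 7.59  0.05 -1.21]
```

Emit:
apply_moves(
  delta_pos=[
    [0,0,0],
    [0,0,-0.5],
    [0,0,-1],
    [0,0,-1.5],
    [0,0,-2],
    [0,0,-1.5],
    [0,0,-1],
    [0,0,0],
  ],
  twist=[0,0,0,0,0,0,0,0],
  squeeze=60,
)

```text
t: 9.15
tool_pos: [0.5705, -0.0751, 0.1513]
orientation: [3.13, 0.266, 0.003]
force: [-0.3, 0.3, -3.5]
opening: 0.019
gripper_force: 60.0
```

```bash
python3 plan.py .66 .30 .27 9.75;python3 - <<'E'
from plant import robot
import cv2
f=robot.read_camera("top")["frame"][:,:,::-1];g=robot.read_camera("scene")["frame"][:,:,::-1]
a=cv2.resize(f[200:345,300:410],None,fx=3.6,fy=3.6);b=cv2.resize(g[145:290,260:370],None,fx=3.6,fy=3.6)
cv2.imwrite("pics/g4.png",cv2.hconcat([a,b]))
E
```

```text
t 9.15 pos [ 0.5705 -0.0751  0.1513] yaw 9.73 tilt [ 0.002 -0.    -1.   ] F [-0.3  0.3 -3.5] open 0.019 gf 60.0
twist first -0.0 then cm [ 15.17 -35.45 -11.87]
```

View pics/g4.png

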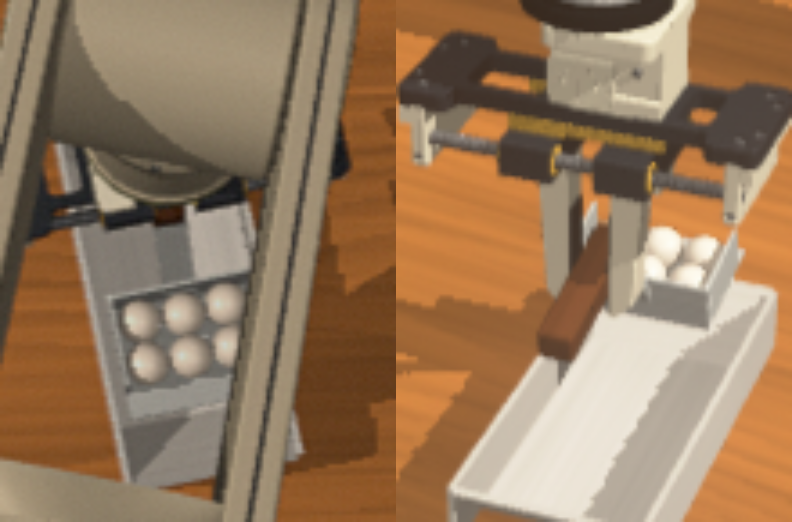

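All six balls sit against the back wall of the tilted scoop (left half, rows at y≈310 and 355), and the tray is empty. I'll carry them up and over to the bowl.

Emit:
apply_moves(
  delta_pos=[
    [0,0,-1],
    [0,0,-2],
    [0,0,-3],
    [0.5,-1,-3],
    [1,-2,-2],
    [1.5,-3,-1],
    [1.5,-3.5,0],
    [1.5,-4,0],
  ],
  twist=[0,0,0,0,0,0,0,0],
)

```text
t: 10.25
tool_pos: [0.6068, 0.0691, 0.2722]
orientation: [3.13, 0.265, 0.003]
force: [-0.2, 0.6, -3.2]
opening: 0.0197
gripper_force: 60.0
```

Emit:
apply_moves(
  delta_pos=[
    [1.5,-4,0],
    [1.5,-4,0],
    [1.5,-4,0],
    [1.5,-3.5,0],
    [1.5,-3,0],
    [1,-2,0],
    [0.5,-1,0],
    [0,0,0],
  ],
  twist=[0,0,0,0,0,0,0,0],
)

```text
t: 11.25
tool_pos: [0.6586, 0.2957, 0.2706]
orientation: [3.13, 0.267, 0.001]
force: [1.2, 0.6, -2.4]
opening: 0.0193
gripper_force: 60.0
```

```bash
python3 plan.py .658 .303 .265 9.75
```

```text
t 11.25 pos [0.6586 0.2957 0.2706] yaw 9.77 tilt [ 0. -0. -1.] F [ 1.2  0.6 -2.4] open 0.0193 gf 60.0
twist first 0.0 then cm [ 0.06 -0.73  0.56]
```

Emit:
apply_moves(
  delta_pos=[
    [0,-0.7,0.5],
    [0,0,0],
    [0,0,0],
  ],
  twist=[0,0,0],
  squeeze=25,
)

```text
t: 11.62
tool_pos: [0.6573, 0.3018, 0.265]
orientation: [3.13, 0.266, -0.0]
force: [0.4, 0.0, -3.1]
opening: 0.0199
gripper_force: 25.0
```

Emit:
apply_moves(
  delta_pos=[
    [0,0,0],
    [0,0,0],
    [0,0,0],
  ],
  twist=[0,0,0],
  squeeze=12,
)

```text
t: 12.0
tool_pos: [0.6575, 0.3022, 0.2654]
orientation: [-3.13, -0.266, -0.001]
force: [-0.4, 0.5, -1.5]
opening: 0.0195
gripper_force: 12.0
```

Run:
```python
from plant import robot
import cv2
s=robot.read_state();print(s["wrist_torque"],s["force"],s["tool_pos"],s["gripper_force"])
f=robot.read_camera("top")["frame"][:,:,::-1];g=robot.read_camera("scene")["frame"][:,:,::-1]
a=cv2.resize(f[170:330,110:230],None,fx=3.3,fy=3.3);b=cv2.resize(g[190:350,440:560],None,fx=3.3,fy=3.3)
cv2.imwrite("pics/g5.png",cv2.hconcat([a,b]))
```

```text
[-0.00370779  0.02136233 -0.0383566 ] [-0.40593275  0.45136706 -1.489708  ] [0.6575198  0.30224339 0.26538544] 11.99994295835495
```

View pics/g5.png

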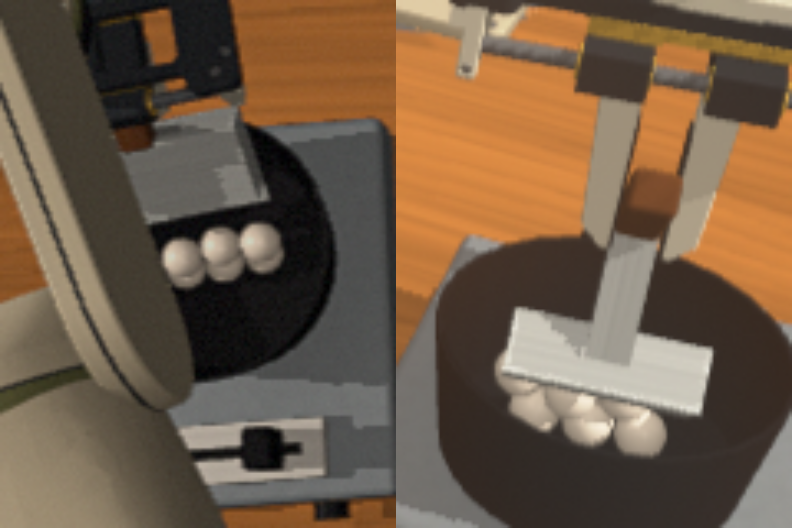

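The balls have tipped out: six sit inside the bowl at (180–260,255) in the left half. The scoop hangs empty, nose down at roughly 50°, with its right lip corner at (268,203). I'll regrip, estimate the tilt, and count the balls.

Emit:
apply_moves(
  delta_pos=[
    [0,0,0],
    [0,0,0],
    [0,0,-1],
    [0,0,-3],
    [0,0,-3],
    [0,0,-2],
    [0,0,0],
  ],
  twist=[0,0,0,0,0,0,0],
  squeeze=60,
)

```text
t: 12.98
tool_pos: [0.6582, 0.3026, 0.3586]
orientation: [-3.129, -0.266, -0.008]
force: [-0.7, -0.2, -1.5]
opening: 0.0194
gripper_force: 60.0
```

```bash
python3 plan.py .5807 -.3741 .35 9.75
python3 - <<'E'
from h import *
T=np.array([.6575,.3022,.2594]);f=-np.array([.9856,.1693,0]);l=np.array([-.1693,.9856,0])
for ph in range(30,75,5):
    c,s=np.cos(np.radians(ph)),np.sin(np.radians(ph))
    P=lambda a,b:T+f*(a*c+b*s)+l*-.044+np.array([0,0,-a*s+b*c])
    print(ph,proj(P(.125,-.078)).round(1),proj(P(.055,-.048)).round(1),"corner lip(191.2,231.5) back(182.7,201.8)")
E
```

```text
t 12.975 pos [0.6582 0.3026 0.3586] yaw 9.73 tilt [ 0.005  0.002 -1.   ] F [-0.7 -0.2 -1.5] open 0.0194 gf 60.0
twist first -0.0 then cm [-19.1   65.38   0.86]
30 [191.4 241.4] [180.2 215.2] corner lip(191.2,231.5) back(182.7,201.8)
35 [191.2 236.6] [180.  212.5] corner lip(191.2,231.5) back(182.7,201.8)
40 [190.8 231.5] [179.7 209.7] corner lip(191.2,231.5) back(182.7,201.8)
45 [190.3 226.2] [179.3 206.8] corner lip(191.2,231.5) back(182.7,201.8)
50 [189.6 220.8] [178.8 203.8] corner lip(191.2,231.5) back(182.7,201.8)
55 [188.8 215.2] [178.2 200.8] corner lip(191.2,231.5) back(182.7,201.8)
60 [187.9 209.6] [177.6 197.7] corner lip(191.2,231.5) back(182.7,201.8)
65 [186.8 203.9] [176.9 194.7] corner lip(191.2,231.5) back(182.7,201.8)
70 [185.6 198.1] [176.2 191.6] corner lip(191.2,231.5) back(182.7,201.8)
```

Emit:
apply_moves(
  delta_pos=[
    [-1,2,0],
    [-2,5,0],
    [-2,5,0],
    [-2,5,0],
    [-2,5,0],
    [-2,5,0],
    [-2,5,0],
    [-2,5,0],
  ],
  twist=[0,0,0,0,0,0,0,0],
)

```text
t: 13.98
tool_pos: [0.5711, -0.0892, 0.3539]
orientation: [-3.13, -0.267, 0.002]
force: [1.0, 0.2, -1.3]
opening: 0.0196
gripper_force: 60.0
```

Emit:
apply_moves(
  delta_pos=[
    [-2,5,0],
    [-2,5,0],
    [-2,5,1],
    [-2,5,2],
    [-2,5,3],
    [-1.8,3.5,4],
    [0,0,3],
    [0,0,0],
  ],
  twist=[0,0,0,0,0,0,0,0],
)

```text
t: 14.98
tool_pos: [0.5017, -0.3873, 0.2203]
orientation: [-3.124, -0.264, 0.009]
force: [-1.5, 0.7, -1.1]
opening: 0.0198
gripper_force: 60.0
```

```bash
python3 plan.py .505 -.387 .16 9.75
python3 - <<'E'
from plant import robot
import cv2,numpy as np
f=robot.read_camera("top")["frame"]
m=((f.min(2)>150)*255).astype(np.uint8);m2=np.zeros_like(m);m2[205:290,128:212]=m[205:290,128:212]
print("px white bowl",(m2>0).sum());n,_,st,c=cv2.connectedComponentsWithStats(m2);print(st[1:],c[1:].round(1))
cv2.imwrite("pics/t6.png",f[:,:,::-1])
E
```

```text
t 14.975 pos [ 0.5017 -0.3873  0.2203] yaw 9.67 tilt [-0.006  0.006 -1.   ] F [-1.5  0.7 -1.1] open 0.0198 gf 60.0
twist first -0.001 then cm [0.33 0.03 6.03]
px white bowl 131
[[177 218   4   7  22]
 [198 241   6   8  33]
 [185 243   6   8  35]
 [174 246   6   7  33]
 [164 250   2   3   6]
 [173 273   2   2   2]] [[178.4 221. ]
 [200.3 244.5]
 [187.6 246.5]
 [176.2 249.2]
 [164.5 251. ]
 [173.5 273.5]]
```

Emit:
apply_moves(
  delta_pos=[
    [0.2,0,2],
    [0,0,2],
    [0,0,1],
    [0,0,0.4],
    [0,0,0.3],
    [0,0,0],
  ],
  twist=[0,0,0,0,0,0],
  squeeze=25,
)

```text
t: 15.78
tool_pos: [0.506, -0.3884, 0.1684]
orientation: [3.13, 0.266, 0.001]
force: [0.2, -1.5, -1.8]
opening: 0.0195
gripper_force: 25.0
```

Emit:
apply_moves(
  delta_pos=[
    [0,0,0.3],
    [0,0,0],
  ],
  twist=[0,0],
)

```text
t: 16.02
tool_pos: [0.5058, -0.3882, 0.1651]
orientation: [-3.13, -0.266, 0.0]
force: [-0.4, -0.0, -1.2]
opening: 0.0199
gripper_force: 25.0
```

Emit:
apply_moves(
  delta_pos=[
    [0,0,0.4],
    [0,0,0],
    [0,0,0],
  ],
  twist=[0,0,0],
)

```text
t: 16.4
tool_pos: [0.5059, -0.3882, 0.161]
orientation: [-3.13, -0.266, 0.0]
force: [0.3, 0.1, -0.8]
opening: 0.0196
gripper_force: 25.0
```

Emit:
apply_moves(
  delta_pos=[
    [0,0,0.3],
    [0,0,0],
    [0,0,0],
  ],
  twist=[0,0,0],
)

```text
t: 16.77
tool_pos: [0.5067, -0.3886, 0.1596]
orientation: [3.129, 0.267, 0.003]
force: [1.1, 1.2, 5.6]
opening: 0.0199
gripper_force: 25.0
```

Emit:
apply_moves(
  delta_pos=[
    [0,0,0.3],
    [0,0,0],
    [0,0,0],
  ],
  twist=[0,0,0],
)

```text
t: 17.15
tool_pos: [0.5082, -0.3887, 0.1587]
orientation: [3.127, 0.267, 0.008]
force: [2.2, 4.6, 12.9]
opening: 0.0198
gripper_force: 25.0
```

Emit:
apply_moves(
  delta_pos=[
    [0.6,0,0.1],
    [0.6,0,0.15],
    [0.5,0,0.2],
    [0.5,0,0.3],
    [0.6,0,0.25],
    [0.5,0,0.25],
    [0,0,0],
  ],
  twist=[0,0,0,0,0,0,0],
  squeeze=15,
)

```text
t: 18.02
tool_pos: [0.5395, -0.3828, 0.1432]
orientation: [3.129, 0.267, 0.003]
force: [3.6, 0.2, 5.1]
opening: 0.02
gripper_force: 15.0
```

Emit:
apply_moves(
  delta_pos=[
    [0.8,0,0.5],
    [0.7,0,0.5],
    [0.7,0,0.6],
    [0.7,0,0.6],
    [0.6,0,0.6],
    [0.6,0,0.6],
    [0,0,0],
  ],
  twist=[0,0,0,0,0,0,0],
)

```text
t: 18.9
tool_pos: [0.5784, -0.3751, 0.1071]
orientation: [-3.129, -0.267, 0.003]
force: [-0.1, 0.5, -0.7]
opening: 0.0201
gripper_force: 15.0
```

```bash
python3 plan.py .5807 -.3741 .097 9.75
```

```text
t 18.9 pos [ 0.5784 -0.3751  0.1071] yaw 9.75 tilt [-0.002  0.001 -1.   ] F [-0.1  0.5 -0.7] open 0.0201 gf 15.0
twist first -0.0 then cm [ 0.24 -0.06  1.01]
```

Emit:
apply_moves(
  delta_pos=[
    [0.2,0,0.4],
    [0.2,0,0.3],
    [0,0,0.2],
    [0,0,0],
    [0,0,0],
  ],
  twist=[0,0,0,0,0],
)

```text
t: 19.52
tool_pos: [0.5829, -0.3752, 0.0999]
orientation: [3.13, 0.266, 0.001]
force: [2.4, -0.4, 0.7]
opening: 0.0199
gripper_force: 15.0
```

```bash
python3 plan.py .5807 -.3741 .097 9.75
python3 - <<'E'
from plant import robot
import cv2
a=robot.read_camera("scene")["frame"][:,:,::-1];cv2.imwrite("pics/s7.png",a)
t=cv2.imread("pics/t6.png")
A=cv2.resize(a[165:275,140:270],None,fx=3.6,fy=3.6);B=cv2.resize(t[195:305,115:220],(int(105*3.6),396),interpolation=cv2.INTER_CUBIC)
B=cv2.convertScaleAbs(B,alpha=1.6)
cv2.imwrite("pics/last.png",cv2.hconcat([A[:396,:420],B]))
E
```

```text
t 19.525 pos [ 0.5829 -0.3752  0.0999] yaw 9.73 tilt [ 0. -0. -1.] F [ 2.4 -0.4  0.7] open 0.0199 gf 15.0
twist first -0.0 then cm [-0.2  -0.14  0.29]
```

Emit:
apply_moves(
  delta_pos=[
    [0,0,0.2],
    [0,0,0.1],
    [0,0,0],
    [0,0,0],
  ],
  twist=[0,0,0,0],
  squeeze=5,
)

```text
t: 20.08
tool_pos: [0.5832, -0.3751, 0.0971]
orientation: [3.13, 0.267, 0.001]
force: [2.9, 0.5, 5.4]
opening: 0.0201
gripper_force: 5.0
```

Emit:
apply_moves(
  delta_pos=[
    [0,0,0],
    [0,0,0],
    [0,0,0],
    [0,0,0],
    [0,0,-2],
    [0,0,-4],
    [0,0,-5],
    [0,0,-5],
  ],
  twist=[0,0,0,0,0,0,0,0],
  gripper=6,
)

```text
t: 21.08
tool_pos: [0.5827, -0.375, 0.26]
orientation: [3.129, 0.266, 0.002]
force: [0.7, -0.7, -0.4]
opening: 0.0603
gripper_force: 0.0
```

Emit:
apply_moves(
  delta_pos=[
    [2,-4,0],
    [2,-5,0],
    [2,-5,0],
    [2,-5,0],
    [0,-5,0],
    [0,-5,0],
    [0,-3,0],
    [0,0,0],
  ],
  twist=[0,0,0,0,0,0,0,0],
)

```text
t: 22.08
tool_pos: [0.6076, -0.044, 0.2587]
orientation: [3.13, 0.271, 0.003]
force: [0.9, -0.4, 0.1]
opening: 0.0601
gripper_force: 0.0
```

```bash
python3 plan.py .463 .22 .2 9.75
python3 - <<'E'
from plant import robot
import cv2
a=robot.read_camera("scene")["frame"][:,:,::-1];f=robot.read_camera("top")["frame"][:,:,::-1];t=cv2.imread("pics/t6.png")
cv2.imwrite("pics/t8.png",f)
R=lambda i,s:cv2.resize(i,s,interpolation=cv2.INTER_CUBIC)
A=R(a[170:260,150:270],(400,300));B=cv2.convertScaleAbs(R(t[200:290,120:220],(400,300)),alpha=2.2)
C=R(f[190:345,430:530],(400,600))
cv2.imwrite("pics/last.png",cv2.hconcat([C,cv2.vconcat([A,B])]))
E
```

```text
t 22.075 pos [ 0.6076 -0.044   0.2587] yaw 9.91 tilt [ 0.002 -0.    -1.   ] F [ 0.9 -0.4  0.1] open 0.0601 gf 0.0
twist first 0.003 then cm [ -9.79 -28.47   5.87]
```

View pics/last.png

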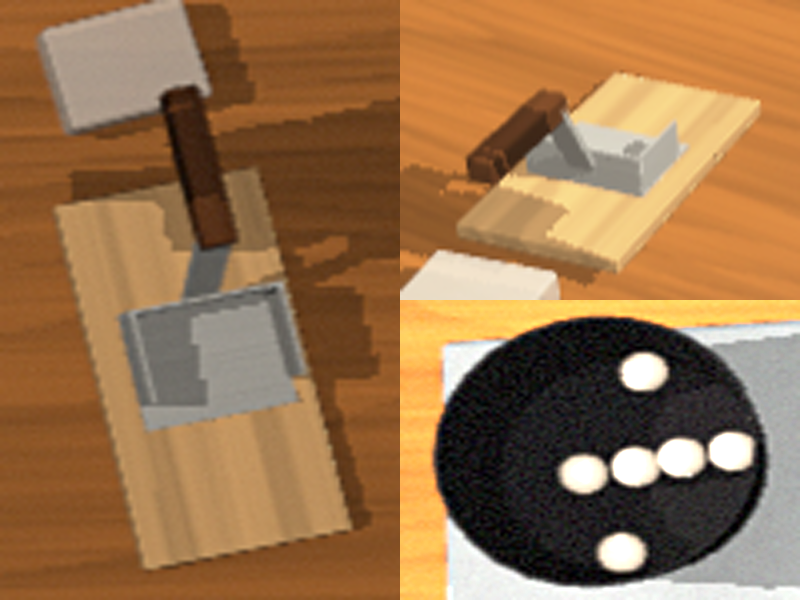

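All six balls lie in the bowl (lower right). The scoop sits flat, empty and central on its board (left and upper right). Next is the lock: push it with closed fingers.

Emit:
apply_moves(
  delta_pos=[
    [0,0,0],
    [-1,-3,0],
    [-2,-4,0],
    [-2,-4,0],
    [-2,-4,0],
    [-2,-4,0],
    [-2,-4,0],
    [0,0,0],
  ],
  twist=[0.133,0,0,0,0,0,0,0],
  gripper=0,
  squeeze=20,
)

```text
t: 23.18
tool_pos: [0.4887, 0.1808, 0.2573]
orientation: [-3.141, -0.061, -0.001]
force: [0.5, -1.1, 0.2]
opening: 0.0002
gripper_force: 0.0
```

```bash
python3 plan.py .463 .205 .11 2.3
```

```text
t 23.175 pos [0.4887 0.1808 0.2573] yaw 2.22 tilt [ 0.001  0.001 -1.   ] F [ 0.5 -1.1  0.2] open 0.0002 gf 0.0
twist first -0.001 then cm [-2.47 -2.53 14.73]
```

Emit:
apply_moves(
  delta_pos=[
    [-2.5,-2.5,0],
    [0,0,4],
    [0,0,5],
    [0,0,4],
    [0,0,1.7],
    [0,0,0],
  ],
  twist=[0,0,0,0,0,0],
)

```text
t: 23.92
tool_pos: [0.4634, 0.2026, 0.1091]
orientation: [3.14, 0.056, -0.003]
force: [0.6, -0.1, 0.1]
opening: 0.0003
gripper_force: 0.0
```

Emit:
apply_moves(
  delta_pos=[
    [0,-0.5,0],
    [0,-0.5,0],
    [0,-0.5,0],
    [0,-0.5,0],
    [0,0,0],
  ],
  twist=[0,0,0,0,0],
)

```text
t: 24.55
tool_pos: [0.4625, 0.2242, 0.1098]
orientation: [-3.141, -0.059, -0.0]
force: [-0.0, -0.6, 0.0]
opening: 0.0003
gripper_force: 0.0
```

Emit:
apply_moves(
  delta_pos=[
    [0,-1,0],
    [0,-1,0],
    [0,-1,0],
    [0,-1,0],
    [0,0,0],
  ],
  twist=[0,0,0,0,0],
)

```text
t: 25.18
tool_pos: [0.4608, 0.2648, 0.1095]
orientation: [-3.14, -0.059, 0.0]
force: [-0.3, -0.2, -0.5]
opening: 0.0004
gripper_force: 0.0
```

```bash
python3 plan.py .459 .30 .11 2.3
```

```text
t 25.175 pos [0.4608 0.2648 0.1095] yaw 2.17 tilt [-0.     0.001 -1.   ] F [-0.3 -0.2 -0.5] open 0.0004 gf 0.0
twist first -0.002 then cm [-0.04 -3.53 -0.05]
```

Emit:
apply_moves(
  delta_pos=[
    [0,-0.8,0],
    [0,-0.8,0],
  ],
  twist=[0,0],
)

```text
t: 25.42
tool_pos: [0.4603, 0.2798, 0.1095]
orientation: [3.141, 0.057, -0.001]
force: [-1.3, -3.7, 0.5]
opening: 0.0002
gripper_force: 2.1
```

Emit:
apply_moves(
  delta_pos=[
    [0,-0.5,0],
    [0,-0.5,0],
  ],
  twist=[0,0],
)

```text
t: 25.68
tool_pos: [0.46, 0.2899, 0.1095]
orientation: [3.141, 0.058, -0.0]
force: [-1.4, -3.6, 0.3]
opening: 0.0003
gripper_force: 2.1
```

Emit:
apply_moves(
  delta_pos=[
    [0,-0.3,0],
    [0,-0.2,0],
  ],
  twist=[0,0],
)

```text
t: 25.92
tool_pos: [0.4598, 0.2947, 0.1095]
orientation: [3.141, 0.058, -0.0]
force: [-0.7, -4.1, -0.6]
opening: 0.0004
gripper_force: 2.0
```

Pushing steadily at about 4 N; I'll go on in small steps until the stop.

Emit:
apply_moves(
  delta_pos=[
    [0,-0.3,0],
    [0,-0.3,0],
    [0,-0.2,0],
  ],
  twist=[0,0,0],
)

```text
t: 26.3
tool_pos: [0.4595, 0.3028, 0.1095]
orientation: [3.141, 0.058, -0.0]
force: [-1.2, -3.8, 0.5]
opening: 0.0007
gripper_force: 2.0
```

Emit:
apply_moves(
  delta_pos=[
    [0,-0.2,0],
    [0,-0.2,0],
  ],
  twist=[0,0],
)

```text
t: 26.55
tool_pos: [0.4594, 0.3053, 0.1095]
orientation: [3.138, 0.058, -0.001]
force: [-1.7, -16.8, 6.7]
opening: 0.0006
gripper_force: 8.5
```

Emit:
apply_moves(
  delta_pos=[
    [0,-0.2,0],
    [0,0,0],
  ],
  twist=[0,0],
)

```text
t: 26.8
tool_pos: [0.4594, 0.3056, 0.1096]
orientation: [3.135, 0.057, -0.002]
force: [-3.5, -20.4, 8.5]
opening: 0.0005
gripper_force: 10.7
```

Emit:
apply_moves(
  delta_pos=[
    [0,1,0],
    [0,2,0],
    [0,0,-4],
    [0,2,-5],
    [-1,5,-5],
    [-1,6,0],
    [0,6,0],
    [0,6,0],
  ],
  twist=[0,0,0,0,0,0,0,0],
)

```text
t: 27.8
tool_pos: [0.4506, 0.0324, 0.244]
orientation: [-3.141, -0.059, -0.004]
force: [1.4, 0.7, -0.1]
opening: 0.0003
gripper_force: 0.0
```

Emit:
apply_moves(
  delta_pos=[
    [0,6,0],
    [0,0,0],
    [0,0,0],
    [0,0,0],
  ],
  twist=[0,0,0,0],
)

```text
t: 28.3
tool_pos: [0.4529, -0.0243, 0.2434]
orientation: [-3.141, -0.061, -0.001]
force: [-0.0, 0.1, -0.0]
opening: 0.0003
gripper_force: 0.0
```

Run:
```python
from h import *
from plant import robot
import cv2
def grip(f):
    w=f[295:322,145:212].max(2)<45;m=cv2.morphologyEx(w.astype(np.uint8),cv2.MORPH_OPEN,np.ones((6,6)))
    y,x=np.nonzero(m);return x.min()+145,x.max()+145,y.min()+295,y.max()+295
f=robot.read_camera("top")["frame"];a=cv2.imread("pics/top0.png")
o=f.copy()
for n,im in(("before",a),("after",f)):
    g=grip(im);c=((g[0]+g[1])/2,(g[2]+g[3])/2);print(n,g,ray(c,.1).round(4))
m=np.zeros(f.shape[:2],np.uint8);m[205:290,128:212]=(f.min(2)>100)[205:290,128:212]
n,_,st,c=cv2.connectedComponentsWithStats(m);print([(s[4],q.round()) for s,q in zip(st[1:],c[1:]) if s[4]>25])
s=robot.read_state();print(s["t"],s["tool_pos"],s["force"],np.abs(s["dq"]).max())
```

```text
before (np.int64(185), np.int64(196), np.int64(301), np.int64(312)) [0.4603 0.2557 0.1   ]
after (np.int64(152), np.int64(164), np.int64(303), np.int64(314)) [0.4582 0.3257 0.1   ]
[(np.int32(63), array([202., 210.])), (np.int32(95), array([135., 218.])), (np.int32(69), array([180., 221.])), (np.int32(78), array([202., 245.])), (np.int32(84), array([189., 247.])), (np.int32(77), array([178., 249.])), (np.int32(61), array([165., 251.])), (np.int32(544), array([161., 284.])), (np.int32(64), array([175., 275.]))]
28.35 [ 0.45295848 -0.02423028  0.24338125] [-0.47438726  0.01249301  0.47328067] 0.004960130177080985
```

```bash
python3 -c "
from plant import robot
print(robot.close_job())"
```

```text
the job is handed in; nothing more can be done
None
```

I handed the job in at about 28 s, verdict not shown: all six balls lie in the bowl, the empty scoop lies level in the middle of its rest board, and the lock was pushed against its free end stop.

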